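# Balance the resin jar on the violin workshop's counter balance

### The job

The jar of varnish resin on the balance weighs 600 g. From the three brass weights on the bench (400, 200 and 50 g; the bigger, the heavier), stand those that make up its weight upright on the empty pan, so that the beam floats level and still.

Things in the scene. Friction and masses are not known exactly. Their poses are not given: they have to be found in the camera images.
- weight_400: The largest of three plain brass cylinder weights standing on the bench, 400 g: 38 mm in diameter, 42 mm tall, plus a small knob on top (19 mm wide, 9 mm high; 51 mm in all). Origin: centre of its underside; z up. Best gripped round the cylinder.
- weight_200: The middle brass weight, 200 g: 29 mm in diameter, 36 mm tall, plus a knob on top (16 mm wide, 9 mm high; 45 mm in all). Origin: centre of its underside; z up. The third and smallest, 50 g (18 mm wide, 32.5 mm tall in all), stands beside these two. The three stand upright, scattered to the right of the balance, in any order, 55 mm or more apart in x.
- weight_pan (a point): Centre of the flat top of the empty pan: a round rimless metal plate, 120 mm wide, 5 mm thick, at the beam's right end as the robot sees it; 110 mm above the bench with the beam level, 125 mm at the start. It stays horizontal; where on it a weight stands does not matter. y axis: along the beam to the jar's pan, 270 mm away. Midway between the pans a pointer plate rises to 167 mm above the bench.
- beam (a joint): Tilt of the beam in rad: 0 level, positive with the jar's pan (left) down; stops at -0.11 and 0.11. It starts at about 0.11 because of the jar (amber, 74 mm wide, 100 mm tall) and stays there until the weights are within about 40 g of it. Near level a light spring lets 10 g tilt it by about 0.026; damped, it settles in about 1 s.
Mind the look-alikes: they are no part of the job. Leave any pink or purple look-alike of the weight_200 alone.

How it is judged (in metres and radians):
At the end, for the whole second after the job is handed in: The 400 g and the 200 g weight stand upright (within 10 degrees) and at rest on the weight pan, and the beam floats within 0.06 rad of level, at rest (value of joint beam between -0.06 and 0.06 rad and velocity of joint beam between -0.03 and 0.03 rad/s and horizontal distance between each of weight_400, weight_200 and weight_pan below 0.062 m and z of weight_400 in the frame of weight_pan between -0.006 and 0.006 m and z of weight_200 in the frame of weight_pan between -0.006 and 0.006 m and angle between each of weight_400, weight_200's own z axis and vertical below 0.17 rad and linear speed of each of weight_400, weight_200 below 0.02 m/s); the robot touches nothing.
It also fails if it takes over 58 s, if anything falls off the work surface, if the arm or the gripper's body presses on something with over 40 N, if the wrist force passes 120 N, or if a joint passes its speed limit or range.

### The arm

A 6-joint arm with a two-finger parallel gripper is mounted at the origin on the work surface. World frame = base frame: x ahead of the robot, y to its left, z up, the work surface at z = 0. Lengths are in mm, angles in rad, forces in N, time in s.
With the tool pointing down it reaches from about 275 to 1000 mm from the base axis. Payload 8.4 kg.
Tool frame: the origin (TCP) lies at the very end of the fingers, on their centre line; the grasp point (between the pads) lies 19 mm behind it (r.tcp_to_grasp is the distance from the TCP to the grasp point, in mm); z points along the fingers, y is the line along which they close (so a half turn about z gives the same grasp; the last joint's range is limited). The gripper opens to 85 mm and grips with 20 to 120 N. Pads are 22 mm wide; open, the fingers measure 114 mm over their backs; the gripper's body (76 mm by 85 mm) begins 54 mm behind the grasp point. The pads swing forward as they close: fully open they stand 13 mm farther back than shut.
Start: joints at [1.279, 0.353, 1.633, -0, 1.155, -0.002], TCP at [178.599, 598.941, 231.281] pointing down, gripper open.
Joint ranges: [-2.63, 2.63], [-0.92, 2.1], [0.06, 2.66], [-1.3, 4.44], [0, 2.69], [-3.02, 3.02]. Speed limits (rad/s): [2.22, 2.22, 2.79, 3.14, 3.14, 3.14].

### API

Orientations are given as [roll, pitch, yaw] about the fixed x, y, z axes, in that order (R = Rz(yaw) Ry(pitch) Rx(roll)).
In Python, from rig import r gives the robot as it stands. The module is installed in compiled form; this text tells all that it offers.
- The arm moves only by the tool play_rows, never from a script. Its argument "rows" is a list of rows, each an object with "dp": the shift along the tool's x, y, z in units of 40 mm (1.0 is 40 mm), a list of three; "turn": the turn, a rotation vector about the tool's x, y, z in units of 6 degrees (1.0 is 6 degrees), a list of three; "fingers": the closure, from 0 (fully open) to 1 (shut). In form: [{"dp": [tx, ty, tz], "turn": [wx, wy, wz], "fingers": fingers}, ...]. A call has 1 to 5 rows; each row shifts and turns the commanded pose from where the row before left it, along the tool's axes as they then stand; what a row does not reach is not made up. A row lasts 1/12 s, in which the tool goes at most 41.7 mm and 7.16 degrees, less where a joint would pass 70% of its speed; a pose out of reach is approached as far as the arm can. A call is refused whole if a number of a shift passes 1 or a number of a turn 1, either way. A call with a gripper value outside its range is refused whole. The fingers move at their own pace and stop on an object; "force" is the grip in N (left out, the last holds). Time passes only in rows, so rows that do not move let the fingers close. It gives the time, the measured TCP pose, the force, the opening and the grip force at its end, in the units of the state.
- r.sense(): the state, without advancing time (a new reading comes with each control period).
- r.grab_frame(name): name is "scene" or "top" or "wrist"; returns a dict with "pixels" (384x512x3 uint8, red, green, blue), "fx", "fy", "cx", "cy" (pixels), "pose" (4x4, takes a point from camera to world coordinates). Camera axes: x right, y down, z forward; pixel columns grow to the right and rows downward; lengths in mm; the calibration is good to about 2 mm. A picture is of the moment at which its call begins. There is no depth.
- r.sign_off(): hands the job in; it is judged then, once.
The state is a dict: "clock": time; "qpos": joint angles; "qvel": joint speeds; "joint_efforts": joint torques, N m; "eef_pos": TCP position; "tcp_rot": TCP orientation; "contact_force": force on the tool from outside, world axes, zero at the start; "wrist_torque": the same for the moment, N m; "opening": opening from 0.0 (shut) to 1.0 (fully open); "grasp_force": force on a finger pad.
Only numpy, scipy, OpenCV 4.12 (cv2) and the standard library are available. Lean on these libraries where they do the work, as an engineer would, in place of code of your own. Each camera call takes 0.05 s, during which the arm holds its last target. There are 200 camera calls.

## Working session

There is one attempt and no reset: what is moved stays moved. The work goes in short steps, Python scripts to look and compute and a tool call to move; the robot and the scene stay as the last step left them, time stands still between calls to the robot, and variables do not carry over. Pictures are saved under pics/ and viewed, at most 10 in all, crops included, and the job is handed in when it is done.

Besides the shell and the picture viewer there is one more tool, called after "Emit:" as name(argument=value, ...), one argument or row to a line, values as JSON. play_rows: Moves the arm, as the interface text tells. Its arguments: {"type":"object","properties":{"rows":{"type":"array"},"force":{"type":"number"}},"required":["rows"]}

```bash
mkdir -p pics; cat > h.py <<'E'
from rig import r
import numpy as np, cv2
def grab(n,f=None):
    d=r.grab_frame(n)
    if f: cv2.imwrite('pics/'+f,cv2.cvtColor(np.asarray(d['pixels']),cv2.COLOR_RGB2BGR))
    return d
def onplane(d,u,v,z):
    T=np.array(d['pose']); k=T[:3,:3]@np.array([(u-d['cx'])/d['fx'],(v-d['cy'])/d['fy'],1]); o=T[:3,3]
    return o+k*(z-o[2])/k[2]
E
python3 - <<'E'
from h import *
a=grab('scene','s1.png'); b=grab('top','t1.png')
print(np.round(a['pose'],2),a['fx'],np.round(b['pose'],2),b['fx']); s=r.sense(); print(s)
E
```

```text
[[ 4.1000e-01  5.0000e-01 -7.6000e-01  1.1112e+03]
 [ 9.1000e-01 -2.2000e-01  3.5000e-01 -3.5024e+02]
 [ 1.0000e-02 -8.4000e-01 -5.4000e-01  5.1118e+02]
 [ 0.0000e+00  0.0000e+00  0.0000e+00  1.0000e+00]] 406.41002175344323 [[-3.00000e-02 -9.90000e-01  1.40000e-01  3.76750e+02]
 [-1.00000e+00  3.00000e-02 -1.00000e-02 -6.99900e+01]
 [ 1.00000e-02 -1.40000e-01 -9.90000e-01  1.22157e+03]
 [ 0.00000e+00  0.00000e+00  0.00000e+00  1.00000e+00]] 467.8102609469591
{'clock': 0.1, 'qpos': array([ 1.27860880e+00,  3.53579812e-01,  1.63406353e+00,  2.88210518e-06,
        1.15519204e+00, -2.38440056e-03]), 'qvel': array([-1.22556479e-03, -1.53845462e-03, -2.88214040e-03,  1.46656437e-03,
        5.20060267e-06,  1.13148015e-03]), 'joint_efforts': array([-1.02531532e-03, -6.06354618e+01, -3.42820394e+01, -9.54912889e-05,
        3.83222228e-03, -2.90158459e-05]), 'eef_pos': array([178.46901695, 598.53171762, 230.63456476]), 'tcp_rot': array([-3.14034994e+00, -5.59846189e-06,  2.85178836e+00]), 'contact_force': array([ 1.77482133,  0.3723216 , -0.20786026]), 'wrist_torque': array([-0.02080864,  0.01740029,  0.05486679]), 'grasp_force': 0.0, 'opening': 1.0009033462845183}
```

View pics/s1.png

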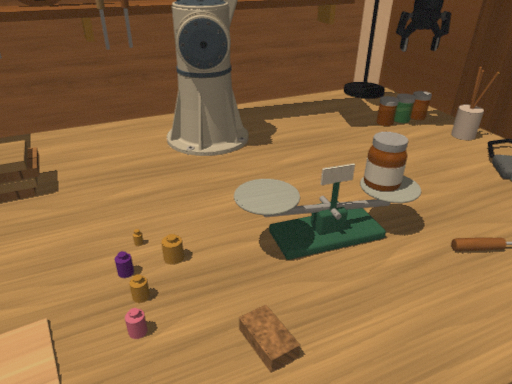

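View pics/t1.png

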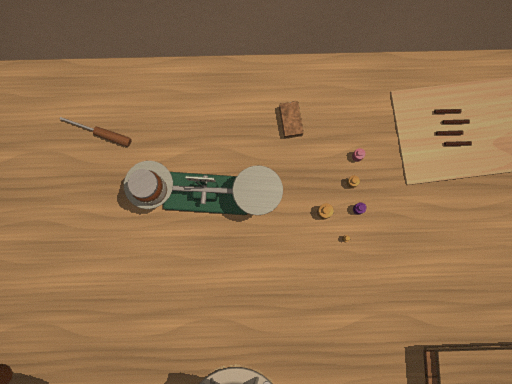

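Candidates (scene / top pixels):
- large brass, 400 g: (172,249) / (326,212)
- mid brass, 200 g: (139,288) / (354,181)
- small brass, 50 g: (138,238) / (346,238)
- purple look-alike: (124,264) / (360,208)
- pink look-alike: (136,322) / (359,155)
- pan: (266,196) / (257,190)

I choose the large and mid brass weights, and will measure them and check a close crop.

```bash
python3 - <<'E'
from h import *
b=grab('top'); a=grab('scene'); 
def blobs(d,x0,y0,x1,y1):
    hsv=cv2.cvtColor(np.asarray(d['pixels']),cv2.COLOR_RGB2HSV); out=[]
    m=((hsv[...,1]>175)&(hsv[...,2]>60)).astype(np.uint8); k=np.zeros_like(m);k[y0:y1,x0:x1]=1
    n,l,st,c=cv2.connectedComponentsWithStats(m*k)
    for i in range(1,n):
        if st[i,4]>15: out.append((st[i],c[i],np.median(hsv[l==i],axis=0)))
    return out
for s,c,h in blobs(b,300,130,390,260): print('top',s,c.round(1),h,onplane(b,*c,36)[:2].round(0),onplane(b,*c,42)[:2].round(0))
for s,c,h in blobs(a,100,215,200,345): print('sc',s,c.round(1),h,onplane(a,*c,21)[:2].round(0))
g=cv2.cvtColor(np.asarray(b['pixels']),cv2.COLOR_RGB2HSV)
m=((g[...,1]<75)&(g[...,2]>110)).astype(np.uint8); n,l,st,c=cv2.connectedComponentsWithStats(m)
for i in range(1,n):
    if st[i,4]>500: print('pan',st[i],c[i],onplane(b,*c[i],125).round(0))
p=np.hstack([cv2.resize(np.asarray(a['pixels'])[215:345,90:220],(400,400),interpolation=2),cv2.resize(np.asarray(b['pixels'])[135:255,285:405],(400,400),interpolation=2)])
cv2.imwrite('pics/c1.png',p[...,::-1])
E
```

```text
sc [133 230   9  15  67] [136.7 236.6] [ 17. 183. 134.] [ 443. -294.]
sc [162 234  22  30 363] [170.9 247.1] [ 17. 184. 133.] [ 502. -242.]
sc [130 274  17  28 253] [137.1 285.9] [ 17. 184. 150.] [ 579. -319.]
pan [ 124  161  103   48 1547] [156.22236587 181.98577893] [575. 171. 125.]
pan [ 233  166   50   49 1932] [257.47153209 189.90010352] [550. -69. 125.]
pan [207 368  64  16 659] [236.5477997  376.25493171] [128. -11. 125.]
```

View pics/c1.png

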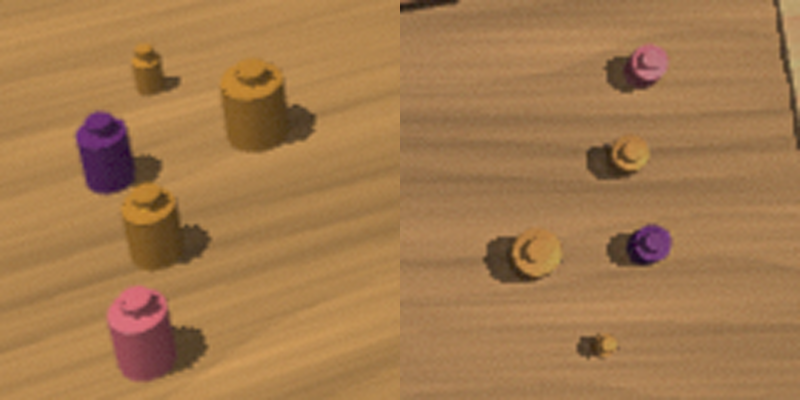

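```bash
python3 - <<'E'
from h import *
b=grab('top');a=grab('scene')
for n,u,v,z in [('400',326.4,210.9,42),('200',354,181.2,36),('purple',360,208.2,36),('pink',359.6,154.5,36),('50',346,238.4,25)]: print(n,onplane(b,u,v,z).round(0))
# scene: middle of the visible top-face (cylinder top) centres
for n,u,v,z in [('400',90+253*.325,215+75*.325,42),('200',90+150*.325,215+202*.325,36),('purple',90+104*.325,215+130*.325,36)]: print(n,onplane(a,u,v,z).round(0))
E
```

```text
400 [ 504. -243.   42.]
200 [ 580. -318.   36.]
purple [ 510. -330.   36.]
pink [ 650. -337.   36.]
50 [ 434. -292.   25.]
400 [ 506. -238.   42.]
200 [ 584. -316.   36.]
purple [ 515. -328.   36.]
```

The crop shows plain brass 400 at top-view (326,211) and brass 200 at (354,181). Purple is at (360,208) and pink at (360,155), both to be left alone. The two views agree within 5 mm: the 400 is at (504,-242), the 200 at (581,-318) and the pan centre at (550,-69). First I align the tool so it closes along world y.

Emit:
play_rows(
  rows=[
    {"dp": [0,0,0],"turn": [0,0,-0.92],"fingers": 0},
    {"dp": [0,0,0],"turn": [0,0,-0.92],"fingers": 0},
    {"dp": [0,0,0],"turn": [0,0,-0.92],"fingers": 0},
    {"dp": [0,0,0],"turn": [0,0,0],"fingers": 0},
  ],
  force=40,
)

```text
clock: 0.63
eef_pos: [178.6, 598.9, 231.2]
tcp_rot: [-3.141, 0.0, -3.138]
contact_force: [-0.2, 0.1, -0.5]
opening: 0.998
grasp_force: 0.0
```

Emit:
play_rows(
  rows=[
    {"dp": [-0.34,-0.88,0],"turn": [0,0,0],"fingers": 0},
    {"dp": [-0.34,-0.88,0],"turn": [0,0,0],"fingers": 0},
    {"dp": [-0.34,-0.88,0],"turn": [0,0,0],"fingers": 0},
    {"dp": [-0.34,-0.88,0],"turn": [0,0,0],"fingers": 0},
    {"dp": [-0.34,-0.88,0],"turn": [0,0,0],"fingers": 0},
  ],
)

```text
clock: 1.05
eef_pos: [246.7, 421.3, 231.2]
tcp_rot: [3.142, 0.0, 3.138]
contact_force: [0.7, 0.5, 0.0]
opening: 1.003
grasp_force: 0.0
```

Emit:
play_rows(
  rows=[
    {"dp": [-0.34,-0.88,0],"turn": [0,0,0],"fingers": 0},
    {"dp": [-0.34,-0.88,0],"turn": [0,0,0],"fingers": 0},
    {"dp": [-0.34,-0.88,0],"turn": [0,0,0],"fingers": 0},
    {"dp": [-0.34,-0.88,0],"turn": [0,0,0],"fingers": 0},
    {"dp": [-0.34,-0.88,0],"turn": [0,0,0],"fingers": 0},
  ],
)

```text
clock: 1.47
eef_pos: [314.5, 245.2, 231.5]
tcp_rot: [3.141, 0.001, 3.138]
contact_force: [1.2, 0.7, 0.2]
opening: 0.998
grasp_force: 0.0
```

Emit:
play_rows(
  rows=[
    {"dp": [-0.34,-0.88,0],"turn": [0,0,0],"fingers": 0},
    {"dp": [-0.34,-0.88,0],"turn": [0,0,0],"fingers": 0},
    {"dp": [-0.34,-0.88,0],"turn": [0,0,0],"fingers": 0},
    {"dp": [-0.34,-0.88,0],"turn": [0,0,0],"fingers": 0},
    {"dp": [-0.34,-0.88,0],"turn": [0,0,0],"fingers": 0},
  ],
)

```text
clock: 1.88
eef_pos: [382.5, 69.0, 231.6]
tcp_rot: [3.141, 0.001, 3.137]
contact_force: [1.0, 0.1, -0.5]
opening: 1.001
grasp_force: 0.0
```

Emit:
play_rows(
  rows=[
    {"dp": [-0.34,-0.87,0],"turn": [0,0,0],"fingers": 0},
    {"dp": [-0.34,-0.87,0],"turn": [0,0,0],"fingers": 0},
    {"dp": [-0.34,-0.87,0],"turn": [0,0,0],"fingers": 0},
    {"dp": [-0.34,-0.87,0],"turn": [0,0,0],"fingers": 0},
    {"dp": [-0.34,-0.87,0],"turn": [0,0,0],"fingers": 0},
  ],
)

```text
clock: 2.3
eef_pos: [450.3, -105.3, 231.5]
tcp_rot: [-3.142, 0.001, 3.137]
contact_force: [0.7, 1.6, -0.5]
opening: 0.995
grasp_force: 0.0
```

Emit:
play_rows(
  rows=[
    {"dp": [-0.34,-0.86,0],"turn": [0,0,0],"fingers": 0},
    {"dp": [-0.34,-0.86,0],"turn": [0,0,0],"fingers": 0},
    {"dp": [-0.34,-0.86,0],"turn": [0,0,0],"fingers": 0},
    {"dp": [-0.34,-0.86,0],"turn": [0,0,0],"fingers": 0},
    {"dp": [0,0,0],"turn": [0,0,0],"fingers": 0},
  ],
)

```text
clock: 2.72
eef_pos: [506.6, -246.4, 231.4]
tcp_rot: [-3.139, 0.002, 3.135]
contact_force: [-0.6, 0.7, -0.4]
opening: 1.003
grasp_force: 0.0
```

```bash
python3 - <<'E'
from h import *
d=grab('wrist','w1.png'); print(r.sense()['eef_pos'],r.sense()['qpos'].round(2),d['fx'],d['cx'],d['cy'],np.round(d['pose'],2))
T=np.linalg.inv(d['pose'])
for p in [(504,-242,42),(580,-318,36),(511,-330,36),(504,-242,51)]:
    q=T@np.array([*p,1]); print(p,(q[0]/q[2]*d['fx']+d['cx']).round(0),(q[1]/q[2]*d['fy']+d['cy']).round(0))
E
```

```text
[ 505.23828815 -243.75159819  231.05368594] [-0.45  0.25  1.77 -0.    1.11 -2.02] 306.9676025742275 263.5541952469378 189.0034108782444 [[ 1.0000e-02  9.6000e-01  2.7000e-01  4.3826e+02]
 [ 1.0000e+00 -0.0000e+00 -1.0000e-02 -2.4492e+02]
 [-0.0000e+00  2.7000e-01 -9.6000e-01  3.7396e+02]
 [ 0.0000e+00  0.0000e+00  0.0000e+00  1.0000e+00]]
(504, -242, 42) 268.0 166.0
(580, -318, 36) 204.0 228.0
(511, -330, 36) 190.0 171.0
(504, -242, 51) 268.0 167.0
```

View pics/w1.png

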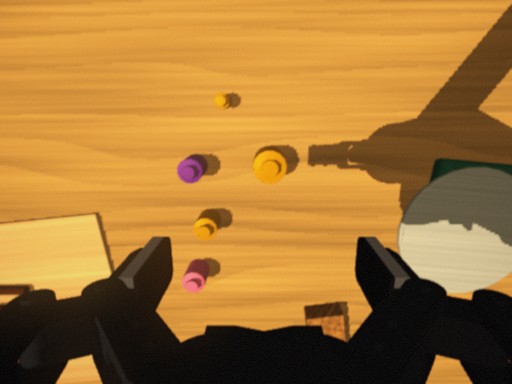

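The wrist view shows the 400 at (269,166) and the 200 at (206,228), within 2 px of prediction. Purple is at (192,169) and pink at (196,275), both clear of the fingers. Descending on the 400.

Emit:
play_rows(
  rows=[
    {"dp": [0.03,0.04,0.95],"turn": [0,0,0],"fingers": 0},
    {"dp": [0,0,0.95],"turn": [0,0,0],"fingers": 0},
    {"dp": [0,0,0.95],"turn": [0,0,0],"fingers": 0},
    {"dp": [0,0,0.95],"turn": [0,0,0],"fingers": 0},
    {"dp": [0,0,0.9],"turn": [0,0,0],"fingers": 0},
  ],
)

```text
clock: 3.18
eef_pos: [502.5, -238.2, 41.8]
tcp_rot: [3.141, -0.0, 3.139]
contact_force: [0.8, 0.4, 0.0]
opening: 1.001
grasp_force: 0.0
```

Emit:
play_rows(
  rows=[
    {"dp": [0,0,0.6],"turn": [0,0,0],"fingers": 0},
    {"dp": [0,0,0.3],"turn": [0,0,0],"fingers": 0},
    {"dp": [0,0,0],"turn": [0,0,0],"fingers": 0},
    {"dp": [0,0,0],"turn": [0,0,0],"fingers": 0.3},
    {"dp": [0,0,0],"turn": [0,0,0],"fingers": 0.4},
  ],
)

```text
clock: 3.6
eef_pos: [504.3, -239.6, 8.9]
tcp_rot: [-3.141, 0.002, 3.14]
contact_force: [0.4, 0.5, 0.5]
opening: 0.74
grasp_force: 0.0
```

Emit:
play_rows(
  rows=[
    {"dp": [0,0,0],"turn": [0,0,0],"fingers": 0.6},
    {"dp": [0,0,0],"turn": [0,0,0],"fingers": 0.7},
    {"dp": [0,0,0],"turn": [0,0,0],"fingers": 1},
    {"dp": [0,0,0],"turn": [0,0,0],"fingers": 1},
    {"dp": [0,0,0],"turn": [0,0,0],"fingers": 1},
  ],
  force=40,
)

```text
clock: 4.02
eef_pos: [504.5, -240.1, 9.3]
tcp_rot: [-3.14, 0.003, 3.141]
contact_force: [-1.3, 0.4, 9.2]
opening: 0.435
grasp_force: 39.2
```

Emit:
play_rows(
  rows=[
    {"dp": [0,0,-0.3],"turn": [0,0,0],"fingers": 1},
    {"dp": [0,0,-0.8],"turn": [0,0,0],"fingers": 1},
    {"dp": [0,0,-1],"turn": [0,0,0],"fingers": 1},
    {"dp": [0,0,-1],"turn": [0,0,0],"fingers": 1},
    {"dp": [0,0,-0.9],"turn": [0,0,0],"fingers": 1},
  ],
)

```text
clock: 4.43
eef_pos: [502.7, -239.1, 170.3]
tcp_rot: [-3.141, 0.0, 3.141]
contact_force: [1.2, 0.4, -4.0]
opening: 0.438
grasp_force: 41.6
```

Emit:
play_rows(
  rows=[
    {"dp": [-0.1,0.7,-0.2],"turn": [0,0,0],"fingers": 1},
    {"dp": [-0.1,0.9,0],"turn": [0,0,0],"fingers": 1},
    {"dp": [-0.1,0.9,0],"turn": [0,0,0],"fingers": 1},
    {"dp": [-0.1,0.9,0],"turn": [0,0,0],"fingers": 1},
    {"dp": [-0.1,0.8,0],"turn": [0,0,0],"fingers": 1},
  ],
)

```text
clock: 4.85
eef_pos: [522.6, -69.4, 176.3]
tcp_rot: [3.141, 0.0, 3.14]
contact_force: [-0.1, -0.4, -3.8]
opening: 0.433
grasp_force: 41.6
```

Emit:
play_rows(
  rows=[
    {"dp": [0,0,0],"turn": [0,0,0],"fingers": 1},
    {"dp": [0,0,0],"turn": [0,0,0],"fingers": 1},
    {"dp": [0,0,0],"turn": [0,0,0],"fingers": 1},
  ],
)

```text
clock: 5.1
eef_pos: [523.0, -71.4, 175.9]
tcp_rot: [-3.141, 0.0, -3.141]
contact_force: [0.1, -0.4, -4.3]
opening: 0.437
grasp_force: 41.8
```

```bash
python3 - <<'E'
from h import *
a=grab('scene','s2.png'); grab('wrist','w2.png'); b=grab('top')
pa=np.asarray(a['pixels'])[120:320,110:430]; w=cv2.imread('pics/w2.png')
cv2.imwrite('pics/c2.png',np.hstack([cv2.resize(pa[...,::-1],(480,300)),cv2.resize(w,(320,300))]))
print(r.sense()['eef_pos'].round(1),r.sense()['contact_force'].round(1))
E
```

```text
[523.1 -72.3 175.5] [ 0.  -0.1 -3.5]
```

View pics/c2.png

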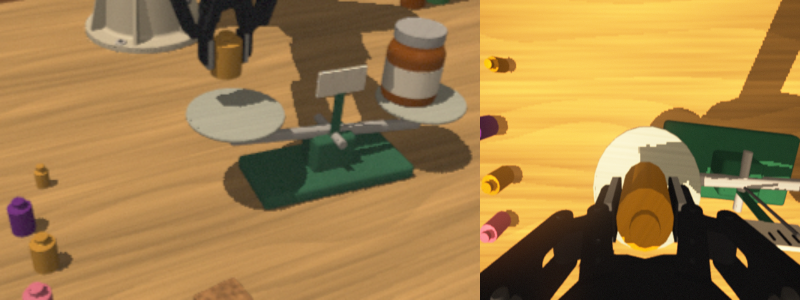

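The 400 is held upright (crop 228,55) above the pan (235,115), clear of the pointer. Lowering it.

Emit:
play_rows(
  rows=[
    {"dp": [0,0,0.4],"turn": [0,0,0],"fingers": 1},
    {"dp": [0,0,0.4],"turn": [0,0,0],"fingers": 1},
    {"dp": [0,0,0.1],"turn": [0,0,0],"fingers": 1},
    {"dp": [0,0,0.05],"turn": [0,0,0],"fingers": 1},
    {"dp": [0,0,0],"turn": [0,0,0],"fingers": 1},
  ],
)

```text
clock: 5.67
eef_pos: [523.1, -71.9, 137.2]
tcp_rot: [3.142, -0.001, 3.14]
contact_force: [0.2, -0.2, -3.0]
opening: 0.432
grasp_force: 41.8
```

Emit:
play_rows(
  rows=[
    {"dp": [0,0,0.03],"turn": [0,0,0],"fingers": 1},
    {"dp": [0,0,0.03],"turn": [0,0,0],"fingers": 1},
    {"dp": [0,0,0],"turn": [0,0,0],"fingers": 1},
    {"dp": [0,0,0],"turn": [0,0,0],"fingers": 1},
  ],
)

```text
clock: 6.0
eef_pos: [523.5, -71.3, 135.3]
tcp_rot: [-3.141, 0.001, 3.141]
contact_force: [0.5, -0.3, -4.2]
opening: 0.433
grasp_force: 41.8
```

Emit:
play_rows(
  rows=[
    {"dp": [0,0,0.03],"turn": [0,0,0],"fingers": 1},
    {"dp": [0,0,0],"turn": [0,0,0],"fingers": 1},
    {"dp": [0,0,0],"turn": [0,0,0],"fingers": 1},
  ],
)

```text
clock: 6.25
eef_pos: [523.6, -71.3, 134.1]
tcp_rot: [-3.141, 0.001, 3.141]
contact_force: [-0.6, 0.1, 0.1]
opening: 0.436
grasp_force: 42.3
```

Emit:
play_rows(
  rows=[
    {"dp": [0,0,0.03],"turn": [0,0,0],"fingers": 1},
    {"dp": [0,0,0],"turn": [0,0,0],"fingers": 1},
    {"dp": [0,0,0],"turn": [0,0,0],"fingers": 1},
  ],
)

```text
clock: 6.5
eef_pos: [523.5, -71.5, 132.7]
tcp_rot: [-3.141, 0.001, 3.141]
contact_force: [-0.7, -1.0, 1.8]
opening: 0.435
grasp_force: 42.3
```

Emit:
play_rows(
  rows=[
    {"dp": [0,0,-0.03],"turn": [0,0,0],"fingers": 1},
    {"dp": [0,0,0],"turn": [0,0,0],"fingers": 0.55},
    {"dp": [0,0,0],"turn": [0,0,0],"fingers": 0.5},
    {"dp": [0,0,0],"turn": [0,0,0],"fingers": 0.4},
    {"dp": [0,0,0],"turn": [0,0,0],"fingers": 0.3},
  ],
)

```text
clock: 6.92
eef_pos: [523.2, -71.3, 133.6]
tcp_rot: [3.141, -0.0, 3.141]
contact_force: [0.3, -0.2, 0.3]
opening: 0.699
grasp_force: 0.0
```

Emit:
play_rows(
  rows=[
    {"dp": [0,0,0],"turn": [0,0,0],"fingers": 0.2},
    {"dp": [0,0,-0.2],"turn": [0,0,0],"fingers": 0.2},
    {"dp": [0,0,-0.7],"turn": [0,0,0],"fingers": 0.2},
    {"dp": [0,0,-0.9],"turn": [0,0,0],"fingers": 0.2},
    {"dp": [0,0,-0.2],"turn": [0,0,0],"fingers": 0.1},
  ],
)

```text
clock: 7.33
eef_pos: [525.7, -71.7, 218.9]
tcp_rot: [-3.141, 0.006, 3.141]
contact_force: [0.5, 0.2, 1.2]
opening: 0.897
grasp_force: 0.0
```

```bash
python3 - <<'E'
from h import *
a=grab('scene'); b=grab('top')
pa=np.asarray(a['pixels'])[120:320,110:430]; pb=np.asarray(b['pixels'])[130:250,220:380]
cv2.imwrite('pics/c3.png',np.hstack([cv2.resize(pa,(400,300)),cv2.resize(pb,(400,300))])[...,::-1])
E
```

```text
(no output)
```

View pics/c3.png

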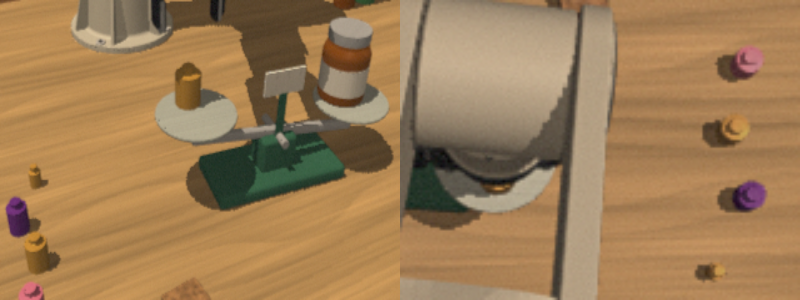

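The 400 stands upright on the pan (crop 188,87), with the beam still at its stop. Next is the 200 at (580,-317).

Emit:
play_rows(
  rows=[
    {"dp": [-0.2,-0.88,0],"turn": [0,0,0],"fingers": 0},
    {"dp": [-0.2,-0.88,0],"turn": [0,0,0],"fingers": 0},
    {"dp": [-0.2,-0.88,0],"turn": [0,0,0],"fingers": 0},
    {"dp": [-0.2,-0.88,0],"turn": [0,0,0],"fingers": 0},
    {"dp": [-0.2,-0.88,0],"turn": [0,0,0],"fingers": 0},
  ],
)

```text
clock: 7.85
eef_pos: [562.5, -248.7, 212.2]
tcp_rot: [3.141, -0.002, 3.141]
contact_force: [1.2, 0.8, 0.4]
opening: 1.002
grasp_force: 0.0
```

Emit:
play_rows(
  rows=[
    {"dp": [-0.2,-0.87,0],"turn": [0,0,0],"fingers": 0},
    {"dp": [-0.2,-0.87,0],"turn": [0,0,0],"fingers": 0},
    {"dp": [0,0,0],"turn": [0,0,0],"fingers": 0},
    {"dp": [0,0,0],"turn": [0,0,0],"fingers": 0},
    {"dp": [0,0,0],"turn": [0,0,0],"fingers": 0},
  ],
)

```text
clock: 8.27
eef_pos: [578.1, -316.2, 212.1]
tcp_rot: [3.14, -0.002, 3.14]
contact_force: [1.0, -0.3, -0.4]
opening: 1.005
grasp_force: 0.0
```

```bash
python3 - <<'E'
from h import *
d=grab('wrist','w3.png'); print(r.sense()['eef_pos'].round(1))
h=cv2.cvtColor(np.asarray(d['pixels']),cv2.COLOR_RGB2HSV)
T=np.linalg.inv(d['pose']);q=T@np.array([580,-317,36,1]);u,v=q[0]/q[2]*d['fx']+d['cx'],q[1]/q[2]*d['fy']+d['cy'];print(u,v)
m=((h[...,1]>175)&(h[...,2]>60)).astype(np.uint8);k=np.zeros_like(m);k[int(v)-30:int(v)+30,int(u)-30:int(u)+30]=1
n,l,st,c=cv2.connectedComponentsWithStats(m*k)
for i in range(1,n):
    if st[i,4]>80: print(st[i],c[i],onplane(d,*c[i],30))
E
```

```text
[ 578.3 -315.7  212.5]
262.35111519713126 173.16183344797716
[ 232  143   60   60 3597] [261.48457048 172.49930498] [ 580.57570671 -317.95918926   30.        ]
```

View pics/w3.png

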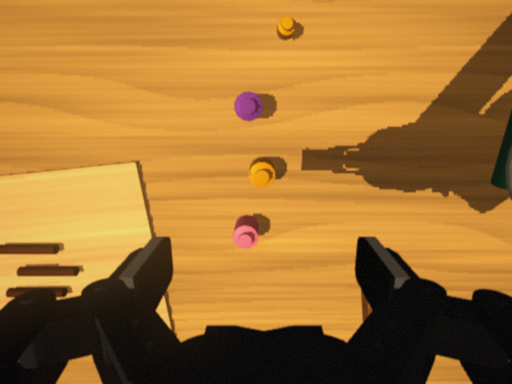

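The brass 200 is at (262,174), as predicted at (262,173). Purple is at (248,106) and pink at (246,233), both outside the fingers' path. Descending.

Emit:
play_rows(
  rows=[
    {"dp": [-0.05,-0.03,0.9],"turn": [0,0,0],"fingers": 0},
    {"dp": [0,0,0.95],"turn": [0,0,0],"fingers": 0},
    {"dp": [0,0,0.95],"turn": [0,0,0],"fingers": 0},
    {"dp": [0,0,0.95],"turn": [0,0,0],"fingers": 0},
    {"dp": [0,0,0.7],"turn": [0,0,0],"fingers": 0},
  ],
)

```text
clock: 8.73
eef_pos: [579.6, -315.7, 32.8]
tcp_rot: [3.14, -0.003, -3.141]
contact_force: [-0.1, 0.1, -0.1]
opening: 0.997
grasp_force: 0.0
```

Emit:
play_rows(
  rows=[
    {"dp": [0,0,0.4],"turn": [0,0,0],"fingers": 0},
    {"dp": [0,0,0.25],"turn": [0,0,0],"fingers": 0},
    {"dp": [0,0,0],"turn": [0,0,0],"fingers": 0.2},
    {"dp": [0,0,0],"turn": [0,0,0],"fingers": 0.4},
    {"dp": [0,0,0],"turn": [0,0,0],"fingers": 0.5},
  ],
)

```text
clock: 9.15
eef_pos: [582.1, -318.2, 11.3]
tcp_rot: [-3.141, 0.002, 3.141]
contact_force: [0.3, 0.6, -0.1]
opening: 0.6
grasp_force: 0.0
```

Emit:
play_rows(
  rows=[
    {"dp": [0,0,0],"turn": [0,0,0],"fingers": 0.6},
    {"dp": [0,0,0],"turn": [0,0,0],"fingers": 0.7},
    {"dp": [0,0,0],"turn": [0,0,0],"fingers": 1},
    {"dp": [0,0,0],"turn": [0,0,0],"fingers": 1},
    {"dp": [0,0,0],"turn": [0,0,0],"fingers": 1},
  ],
  force=30,
)

```text
clock: 9.57
eef_pos: [582.0, -318.5, 11.5]
tcp_rot: [-3.141, 0.002, 3.141]
contact_force: [-0.2, 1.3, 6.2]
opening: 0.325
grasp_force: 29.3
```

Emit:
play_rows(
  rows=[
    {"dp": [0,0,-0.3],"turn": [0,0,0],"fingers": 1},
    {"dp": [0,0,-0.8],"turn": [0,0,0],"fingers": 1},
    {"dp": [0,0,-1],"turn": [0,0,0],"fingers": 1},
    {"dp": [0,0,-1],"turn": [0,0,0],"fingers": 1},
    {"dp": [0,0,-0.9],"turn": [0,0,0],"fingers": 1},
  ],
)

```text
clock: 9.98
eef_pos: [581.0, -318.3, 173.1]
tcp_rot: [-3.141, 0.001, 3.141]
contact_force: [1.0, -0.3, -2.0]
opening: 0.324
grasp_force: 30.2
```

Emit:
play_rows(
  rows=[
    {"dp": [0,0.5,-0.2],"turn": [0,0,0],"fingers": 1},
    {"dp": [0,0.85,0],"turn": [0,0,0],"fingers": 1},
    {"dp": [0,0.9,0],"turn": [0,0,0],"fingers": 1},
    {"dp": [0,0.9,0],"turn": [0,0,0],"fingers": 1},
    {"dp": [0,0.9,0],"turn": [0,0,0],"fingers": 1},
  ],
)

```text
clock: 10.4
eef_pos: [580.8, -154.9, 179.0]
tcp_rot: [-3.141, 0.001, 3.14]
contact_force: [0.7, 0.0, -2.0]
opening: 0.329
grasp_force: 30.2
```

Emit:
play_rows(
  rows=[
    {"dp": [0.03,0.8,0],"turn": [0,0,0],"fingers": 1},
    {"dp": [0,0.7,0],"turn": [0,0,0],"fingers": 1},
    {"dp": [0,0.5,0],"turn": [0,0,0],"fingers": 1},
    {"dp": [0,0.1,0],"turn": [0,0,0],"fingers": 1},
    {"dp": [0,0,0],"turn": [0,0,0],"fingers": 1},
  ],
)

```text
clock: 10.82
eef_pos: [580.1, -71.1, 178.7]
tcp_rot: [-3.141, 0.001, -3.14]
contact_force: [-0.3, -0.6, -2.0]
opening: 0.324
grasp_force: 30.2
```

Emit:
play_rows(
  rows=[
    {"dp": [0,0,0.4],"turn": [0,0,0],"fingers": 1},
    {"dp": [0,0,0.4],"turn": [0,0,0],"fingers": 1},
    {"dp": [0,0,0.15],"turn": [0,0,0],"fingers": 1},
    {"dp": [0,0,0.05],"turn": [0,0,0],"fingers": 1},
    {"dp": [0,0,0.05],"turn": [0,0,0],"fingers": 1},
  ],
)

```text
clock: 11.23
eef_pos: [580.1, -73.1, 135.9]
tcp_rot: [-3.141, -0.0, 3.14]
contact_force: [-0.9, -0.0, -0.1]
opening: 0.325
grasp_force: 30.4
```

Emit:
play_rows(
  rows=[
    {"dp": [0,0,0.05],"turn": [0,0,0],"fingers": 1},
    {"dp": [0,0,0.05],"turn": [0,0,0],"fingers": 1},
    {"dp": [0,0,0.05],"turn": [0,0,0],"fingers": 1},
    {"dp": [0,0,0.05],"turn": [0,0,0],"fingers": 1},
    {"dp": [0,0,0],"turn": [0,0,0],"fingers": 1},
  ],
)

```text
clock: 11.65
eef_pos: [580.3, -72.2, 127.7]
tcp_rot: [-3.142, 0.001, 3.141]
contact_force: [0.7, -1.1, -0.1]
opening: 0.325
grasp_force: 30.3
```

Emit:
play_rows(
  rows=[
    {"dp": [0,0,0.05],"turn": [0,0,0],"fingers": 1},
    {"dp": [0,0,0.05],"turn": [0,0,0],"fingers": 1},
    {"dp": [0,0,0.05],"turn": [0,0,0],"fingers": 1},
    {"dp": [0,0,0],"turn": [0,0,0],"fingers": 1},
    {"dp": [0,0,0],"turn": [0,0,0],"fingers": 1},
  ],
)

```text
clock: 12.07
eef_pos: [580.1, -72.1, 121.5]
tcp_rot: [3.141, -0.0, 3.141]
contact_force: [0.3, -0.9, 0.2]
opening: 0.326
grasp_force: 30.3
```

The pan is at level height and carries the 200's weight. Releasing gently.

Emit:
play_rows(
  rows=[
    {"dp": [0,0,0],"turn": [0,0,0],"fingers": 1},
    {"dp": [0,0,0],"turn": [0,0,0],"fingers": 0.66},
    {"dp": [0,0,0],"turn": [0,0,0],"fingers": 0.6},
    {"dp": [0,0,0],"turn": [0,0,0],"fingers": 0.5},
    {"dp": [0,0,0],"turn": [0,0,0],"fingers": 0.4},
  ],
)

```text
clock: 12.48
eef_pos: [580.0, -72.1, 121.7]
tcp_rot: [3.141, -0.0, 3.141]
contact_force: [-0.0, -0.2, 0.8]
opening: 0.595
grasp_force: 0.0
```

Emit:
play_rows(
  rows=[
    {"dp": [0,0,0],"turn": [0,0,0],"fingers": 0.3},
    {"dp": [0,0,0],"turn": [0,0,0],"fingers": 0.3},
    {"dp": [0,0,-0.2],"turn": [0,0,0],"fingers": 0.3},
    {"dp": [0,0,-0.4],"turn": [0,0,0],"fingers": 0.3},
    {"dp": [0,0,-0.6],"turn": [0,0,0],"fingers": 0.3},
  ],
)

```text
clock: 12.9
eef_pos: [578.7, -72.0, 168.9]
tcp_rot: [3.141, -0.004, 3.141]
contact_force: [0.3, -0.6, -0.5]
opening: 0.699
grasp_force: 0.0
```

Emit:
play_rows(
  rows=[
    {"dp": [0,0,-0.9],"turn": [0,0,0],"fingers": 0.3},
    {"dp": [0,0,-0.9],"turn": [0,0,0],"fingers": 0.3},
    {"dp": [0,-0.9,0],"turn": [0,0,0],"fingers": 0.3},
    {"dp": [0,-0.9,0],"turn": [0,0,0],"fingers": 0.3},
    {"dp": [0,-0.9,0],"turn": [0,0,0],"fingers": 0.3},
  ],
)

```text
clock: 13.32
eef_pos: [580.4, -181.1, 243.6]
tcp_rot: [-3.141, 0.002, -3.141]
contact_force: [0.6, 0.0, -0.1]
opening: 0.7
grasp_force: 0.0
```

Emit:
play_rows(
  rows=[
    {"dp": [0,-0.9,0],"turn": [0,0,0],"fingers": 0.3},
    {"dp": [0,-0.9,0],"turn": [0,0,0],"fingers": 0.3},
    {"dp": [0,0,0],"turn": [0,0,0],"fingers": 0.3},
    {"dp": [0,0,0],"turn": [0,0,0],"fingers": 0.3},
    {"dp": [0,0,0],"turn": [0,0,0],"fingers": 0.3},
  ],
)

```text
clock: 13.73
eef_pos: [579.7, -251.9, 241.9]
tcp_rot: [3.141, -0.0, 3.14]
contact_force: [-0.2, 0.3, 0.1]
opening: 0.699
grasp_force: 0.0
```

```bash
python3 - <<'E'
from h import *
for i in range(10): grab('top')
a=grab('scene'); b=grab('top')
pa=np.asarray(a['pixels'])[120:320,110:430]; pb=np.asarray(b['pixels'])[130:250,120:280]
cv2.imwrite('pics/c4.png',np.hstack([cv2.resize(pa,(400,300)),cv2.resize(pb,(400,300))])[...,::-1])
print(r.sense()['eef_pos'],r.sense()['clock'])
E
```

```text
[ 579.99675292 -252.00559264  241.67876965] 14.3333
```

View pics/c4.png

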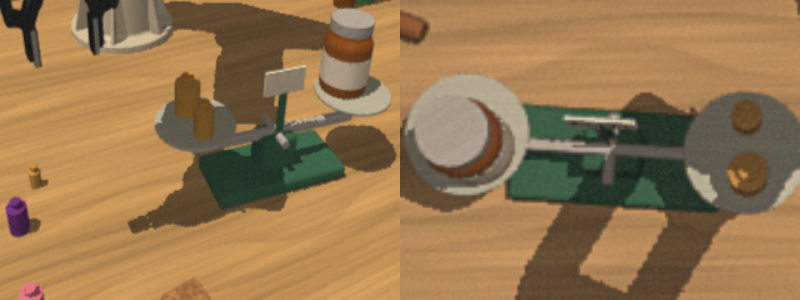

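Both weights stand upright on the pan (top crop 747,115 and 747,173), and the arm is clear. I check the tilt from how far the jar has risen since the start.

```bash
python3 - <<'E'
from h import *
def proj(d,p):
    q=np.linalg.inv(d['pose'])@np.array([*p,1]); return np.array([q[0]/q[2]*d['fx']+d['cx'],q[1]/q[2]*d['fy']+d['cy']])
s0=cv2.imread('pics/s1.png'); t=s0[132:180,368:408]
t4=cv2.resize(t,None,fx=4,fy=4,interpolation=2)
for k in range(2):
    a=grab('scene'); im=np.asarray(a['pixels'])[...,::-1]
    c=cv2.resize(np.ascontiguousarray(im[112:200,353:423]),None,fx=4,fy=4,interpolation=2)
    m=cv2.minMaxLoc(cv2.matchTemplate(c,t4,cv2.TM_CCOEFF_NORMED)); print('shift',m[3][0]/4-15,m[3][1]/4-20,m[1])
    for i in range(6): grab('top')
for z in (0,15,30): print(z,proj(a,(570,200,130+z))-proj(a,(570,200,130)))
E
```

```text
shift 1.75 -6.25 0.9662163853645325
shift 1.75 -6.25 0.966037929058075
0 [0. 0.]
15 [ 1.45980089 -6.69861774]
30 [  2.94938483 -13.5339016 ]
```

The jar has risen about 14 mm of the 15 mm needed, so the tilt is about 0.01 rad, and two readings show it is still. Handing in.

```bash
python3 -c "from rig import r; print(r.sense()['clock']); print(r.sign_off())"
```

```text
15.0333
the job is handed in; nothing more can be done
None
```

The job is handed in: the 400 g and 200 g weights stand upright on the pan, and the beam was at rest about 0.01 rad off level at my last check, just before hand-in at 15 s (no verdict was returned).

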